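Free the clipped tumbler from the cup stand

ROBOT

A 7-joint arm with a two-finger parallel gripper is mounted at the origin on the work surface. World frame = base frame: x ahead of the robot, y to its left, z up, the work surface at z = 0. Lengths are in m, angles in rad, forces in N, time in s.
With the tool pointing down it reaches from about 0.425 to 0.875 m from the base axis. Payload 9.9 kg.
Tool frame: the origin (TCP) lies at the very end of the fingers, on their centre line; the grasp point (between the pads) lies 19 mm behind it (r.grip_depth is the distance from the TCP to the grasp point, in m); x points along the fingers, z is the direction in which the jaws open and shut, and the axes are right-handed (so a half turn about x gives the same grasp; the last joint's range is limited). The gripper opens to 85 mm and grips with 20 to 120 N. Pads are 22 mm wide; open, the fingers measure 114 mm over their backs; the gripper's body (76 mm by 85 mm) begins 54 mm behind the grasp point. The pads swing forward as they close: fully open they stand 13 mm farther back than shut.
Start: joints at [-1.255, 0.576, 0.025, 1.437, -0.015, 1.129, -0.057], TCP at [0.263, 0.622, 0.231] pointing down, gripper open.
Joint ranges: [-2.76, 2.76], [-0.34, 2.15], [-1.52, 1.57], [0.19, 2.46], [-1.09, 4.23], [0.17, 1.99], [-2.82, 2.82]. Speed limits (rad/s): [2.22, 2.22, 3.01, 3.01, 3.14, 3.14, 3.14].

INTERFACE

Orientations are given as a unit quaternion [x, y, z, w].
In Python, from station import r gives the robot as it stands.
- The arm moves only by the tool carry_out, never from a script. Its argument "series" is a list of rows, each a list of 7 numbers: the shift along the tool's x, y, z in mm, then the turn, a rotation vector about the tool's x, y, z in degrees, then the gripper's target within -1 to 1 (shut at 1, half-way at 0, fully open at -1). In form: [[tx, ty, tz, rx, ry, rz, grip], ...]. A call has 1 to 5 rows; each row shifts and turns the commanded pose from where the row before left it, along the tool's axes as they then stand; what a row does not reach is not made up. A row lasts 1/8 s, in which the tool goes at most 62.5 mm and 10.7 degrees, less where a joint would pass 70% of its speed; a pose out of reach is approached as far as the arm can. A call is refused whole if a number of a shift passes 62.5 or a number of a turn 10.7, either way. A call with a gripper value outside its range is refused whole. The fingers move at their own pace and stop on an object; "grip_force" is the grip in N (left out, the last holds). Time passes only in rows, so rows that do not move let the fingers close. It gives the time, the measured TCP pose, the force and the opening at its end, in the units of the state.
- r.get_state(): the state, without advancing time (a new reading comes with each control period).
- r.read_camera(name): name is "side" or "top"; returns the picture (384x512x3 uint8, red, green, blue); there is no depth.
- r.get_calibration(name): a dict with "intrinsics" (3x3 intrinsics, pixels), "k1" (the pictures are not rectified: a ray, as slopes to the right and down, at radius r is drawn at 1 + k1 r^2 times it, then the intrinsics apply), "rvec" (rotation vector, rad) and "tvec" (3), from world to camera coordinates, as OpenCV has them. Camera axes: x right, y down, z forward; pixel columns grow to the right and rows downward; lengths in m; the calibration is good to about 2 mm. A picture is of the moment at which its call begins. get_calibration takes no time and is no camera call.
- r.job_done(): hands the job in, once; it reports no verdict.
The state is a dict: "time": time; "joints": joint angles; "qd": joint speeds; "tau": joint torques, N m; "tcp_pos": TCP position; "ee_rot": TCP orientation; "contact_force": force on the tool from outside, world axes, zero at the start; "torque": the same for the moment, N m; "width": opening from 0.0 (shut) to 1.0 (fully open).
Only numpy, scipy, OpenCV 4.12 (cv2) and the standard library are available. Lean on these libraries where they do the work, as an engineer would, in place of code of your own. Each camera call takes 0.05 s, during which the arm holds its last target.

TASK

Gently press down the orange-tipped thumb lever of the cup stand's spring clip until the clip snaps over and its blue arm stays up, without ramming the lever hard against its stop or leaning hard on the stand. Then lift the freed amber tumbler out and stand it upright, wholly on the cork coaster, letting go only once it stands there. Leave the other three tumblers in their wells and keep off the ice pail.

Things in the scene. Friction and masses are not known exactly. Their poses are not given: they have to be found in the camera images.
- stand: fixed clear acrylic two-tier cup stand, 220 mm wide (y); origin on the table under it, x from front to back (away from the robot), y left, z up. Wells 30 mm deep, 58 mm wide at (x,y) = (-20,+-55) mm (tier top z 42, well floor 12) and (85,+-55) (tier top z 87). A 12 mm post at (-105,-25), 156 mm high, carries a grey carriage 24x26x22 mm with the spring clip; nothing slips
- pin_low (a point): point on the stand at (-105,-25,113) mm: where the clip's pin, along the stand's y, lies if the carriage is at its lowest. The carriage was set by hand 0 to 28 mm higher; this is NOT measured: feel or see it. Axes as the stand. The blue arm (12 mm wide, 6 thick, 72 long from the pin, at stand y -55) lies level over the amber tumbler's near rim when shut
- roll_low (a point): point on the stand at (-131,15,135) mm: where the axis of the lever's orange free-spinning roll (10 mm thick, 30 wide along y) lies with clip shut and carriage lowest; the real roll is 0 to 28 mm higher. The lever runs from the pin towards -x, roll axis 34 mm from the pin; shut it rises 40 degrees; pressed, the roll swings out by 8 mm to stand x -139 when level, then to -133, 20 mm below the pin, at the stop
- flap (a joint): clip angle, rad: 0 shut, grows as the lever goes down and the arm rises; 1.31 open at a rigid stop (arm 75 degrees up). Bistable: resists with about 9 N at the roll at first, ever less up to the snap point 1.10, then springs on to 1.31 and stays; let go earlier it springs shut. The roll drops 35 mm to the snap and 6 mm more to the stop. More than 18 N on clip or stand is too much
- tumbler: amber glass tumbler, loose, open at the top, 95 mm high, 52 mm outside diameter at the rim and narrower towards the foot, about 0.14 kg, standing in the front right well of the stand under the clip's arm; origin at the centre of its underside, z up
- glass_a: clear tumbler of the same size, front left well; origin at the centre of its underside; must stay
- glass_b: clear tumbler, same size, in one of the two back wells; must stay
- glass_c: green tumbler, same size, in the other back well; must stay
- coaster: fixed round cork coaster on the trolley top, 100 mm diameter, 8 mm thick; origin at the centre of its underside
- pail: heavy white ceramic ice pail with blue lid and steel knob, 162 mm diameter, 174 mm high, to the right of the stand; origin at the centre of its underside; not to be bumped
Not all that is in view belongs to the job. Leave any purple look-alike of the tumbler alone. What is meant by the coaster is not pink, and is the larger of those in its own colour.

How it is judged:
By the outcome, as a careful person would: the job done as asked, in the order asked, and still so for the second after the job is handed in, with the robot touching nothing.
It also fails if it takes over 59 s, if anything falls off the work surface, if the arm or the gripper's body presses on something with over 40 N, if the wrist force passes 120 N, or if a joint passes its speed limit or range.

## Working session

There is one attempt and no reset: what is moved stays moved. The work goes in short steps, Python scripts to look and compute and a tool call to move; the robot and the scene stay as the last step left them, time stands still between calls to the robot, and variables do not carry over. Pictures are saved under pics/ and viewed, and the job is handed in when it is done.

Besides the shell and the picture viewer there is one more tool, called after "Request:" by a JSON object that holds its "method" and its "body". carry_out: Moves the arm, as the interface text tells. Its arguments: {"type":"object","properties":{"series":{"type":"array"},"grip_force":{"type":"number"}},"required":["series"]}

```bash
ls; mkdir -p pics; python3 - <<'E'
from station import r
import cv2
s=r.get_state()
print({k:s[k] for k in ('time','tcp_pos','ee_rot','contact_force','width')}, r.grip_depth)
for n in ('side','top'):
    im=r.read_camera(n); cv2.imwrite(f'pics/{n}0.png',cv2.cvtColor(im,cv2.COLOR_RGB2BGR))
    c=r.get_calibration(n); print(n,c)
E
```

```text
pics
{'time': 0.0, 'tcp_pos': array([0.262561  , 0.62135771, 0.23043199]), 'ee_rot': array([-0.39111155,  0.58980461,  0.39040977,  0.58884844]), 'contact_force': array([0.24728875, 0.5862054 , 0.40199478]), 'width': 0.9965003478927317} 0.0187
side {'intrinsics': array([[364.39900838,   0.        , 254.12688202],
       [  0.        , 364.39900838, 190.76960611],
       [  0.        ,   0.        ,   1.        ]]), 'k1': -0.05225253636024258, 'rvec': array([ 2.04612851, -0.73803605,  0.39441368]), 'tvec': array([-0.48239568,  0.27200616,  0.78213602])}
top {'intrinsics': array([[480.90677396,   0.        , 265.35354442],
       [  0.        , 480.90677396, 188.03767201],
       [  0.        ,   0.        ,   1.        ]]), 'k1': 0.03224502255066609, 'rvec': array([ 2.12886758, -2.18193154,  0.11669229]), 'tvec': array([-0.02161462,  0.56495988,  1.18346061])}
```

View pics/side0.png

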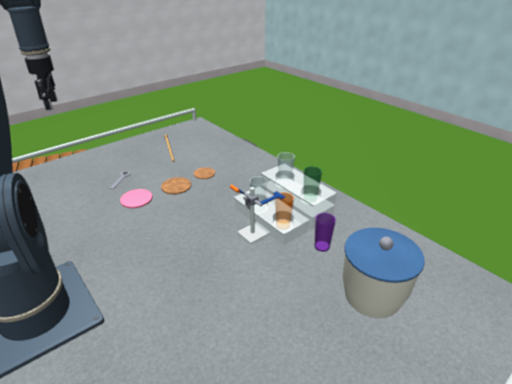

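View pics/top0.png

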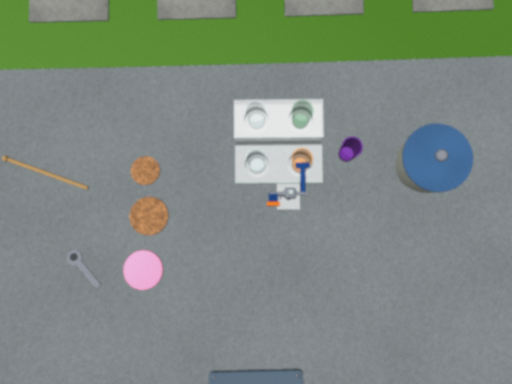

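```bash
cat > h.py <<'E'
import numpy as np, cv2
from station import r
def cal(n):
    c=r.get_calibration(n); R=cv2.Rodrigues(c['rvec'])[0]; return c['intrinsics'],np.array([c['k1'],0,0,0,0.]),R,np.array(c['tvec']),c['rvec']
def ray(n,p):
    K,d,R,t,_=cal(n); u=cv2.undistortPoints(np.array([[p]],float),K,d)[0,0]
    return -R.T@t, R.T@np.array([u[0],u[1],1])
def onz(n,p,z):
    o,v=ray(n,p); return o+v*(z-o[2])/v[2]
def proj(n,P):
    K,d,R,t,rv=cal(n); return cv2.projectPoints(np.array(P,float).reshape(-1,1,3),rv,t,K,d)[0][:,0]
def tri(pa,pb,a='side',b='top'):
    o1,v1=ray(a,pa);o2,v2=ray(b,pb); v1/=np.linalg.norm(v1);v2/=np.linalg.norm(v2)
    s=np.linalg.lstsq(np.stack([v1,-v2],1),o2-o1,rcond=None)[0]
    A=o1+s[0]*v1;B=o2+s[1]*v2; return (A+B)/2,np.linalg.norm(A-B)
def crop(src,x0,y0,x1,y1,k,out):
    im=cv2.imread(src)[y0:y1,x0:x1]; cv2.imwrite(out,cv2.resize(im,None,fx=k,fy=k,interpolation=cv2.INTER_CUBIC))
E
python3 - <<'E'
from h import *
crop('pics/top0.png',225,90,335,220,5,'pics/topc.png')
crop('pics/side0.png',220,140,350,260,5,'pics/sidec.png')
im=cv2.imread('pics/top0.png');hsv=cv2.cvtColor(im,cv2.COLOR_BGR2HSV)
m=cv2.inRange(hsv,(5,120,80),(20,255,255))
n,l,st,ce=cv2.connectedComponentsWithStats(m)
for i in range(1,n):
    if st[i,4]>20: print(st[i],ce[i],onz('top',ce[i],.008))
E
```

```text
[132 158  27  26 536] [144.9738806  170.24626866] [0.62169838 0.27613184 0.008     ]
[ 131  198   36   36 1016] [148.5757874  215.61515748] [0.50356793 0.26621204 0.008     ]
[267 202  12   4  47] [272.38297872 203.46808511] [ 0.52684546 -0.05241584  0.008     ]
```

View pics/topc.png

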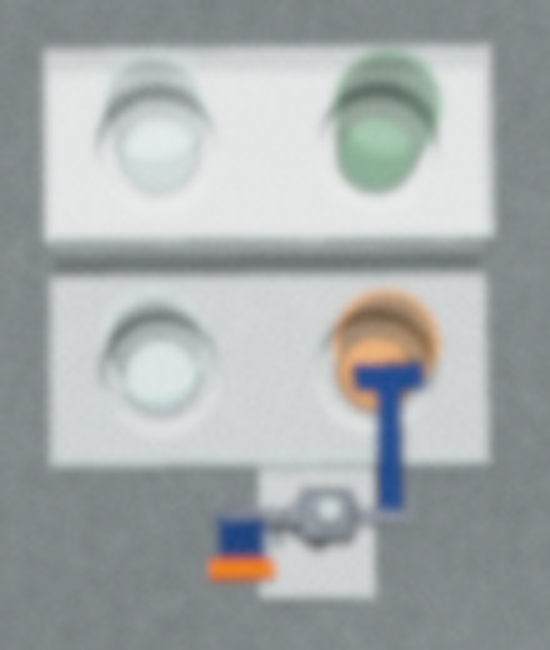

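View pics/sidec.png

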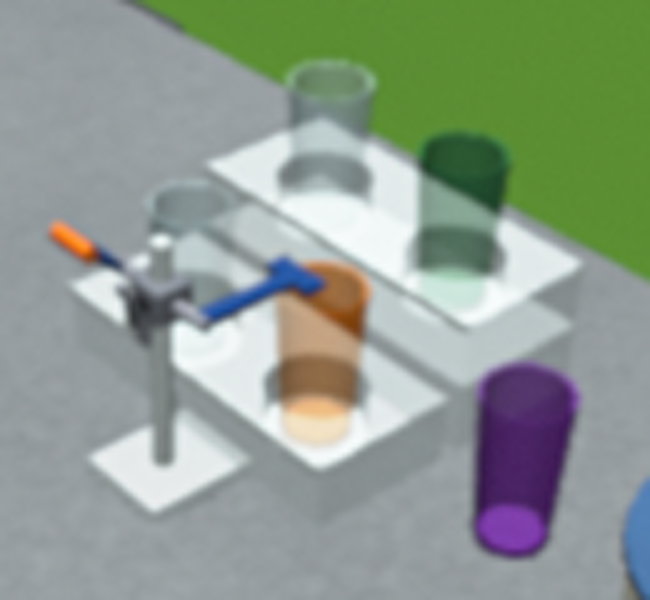

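```bash
python3 - <<'E'
from h import *
T=lambda x,y:(225+x/5-.4,90+y/5-.4)
S=lambda x,y:(220+x/5-.4,140+y/5-.4)
f=np.array([onz('top',T(*p),.042) for p in [(52,466),(491,464),(488,272),(48,277)]])
b=np.array([onz('top',T(*p),.087) for p in [(42,240),(495,237),(492,45),(43,45)]])
print(f.round(4),b.round(4)); print(f.mean(0),b.mean(0))
for q in (f,b):
    for i in (0,3):
        d=q[i]-q[(i+1)%4 if i==0 else 2]; print(np.degrees(np.arctan2(-d[0],d[1])),np.linalg.norm(d))
d=b.mean(0)-f.mean(0); print('tier dir',np.degrees(np.arctan2(d[1],d[0])),np.linalg.norm(d[:2]))
# side corner check near corner front tier (320,468) z .042 ; right (447,400); left (70,287)
for p in [(320,468),(447,400),(70,287)]: print('side',onz('side',S(*p),.042).round(4))
print('roll',tri(S(76,243),T(240,568)))
print('posttop',tri(S(160,242),T(332,507)))
print('arm bar',tri(S(297,277),T(388,377)))
for w in ('side','top'): pass
print('post base onz z0? side', onz('side',S(162,462),.004))
print('pail', onz('top',(437,158),.16), 'purple',onz('top',(350,150),.05))
E
```

```text
[[ 0.5784  0.0405  0.042 ]
 [ 0.5738 -0.1801  0.042 ]
 [ 0.6719 -0.1823  0.042 ]
 [ 0.6753  0.0409  0.042 ]] [[ 0.6842  0.0402  0.087 ]
 [ 0.6798 -0.1813  0.087 ]
 [ 0.7762 -0.1834  0.087 ]
 [ 0.7824  0.0381  0.087 ]]
[ 0.62486382 -0.07027242  0.042     ] [ 0.73065164 -0.07155935  0.087     ]
-1.1959351443696253 0.2206454824784782
-0.8588734623713022 0.22321305803717428
-1.1466654617277228 0.22154823735547247
-1.5977964043532256 0.22156503896665034
tier dir -0.6969805652591974 0.10579565016927726
side [ 0.5763 -0.1806  0.042 ]
side [ 0.6695 -0.1831  0.042 ]
side [0.5774 0.0379 0.042 ]
roll (array([ 0.51659343, -0.05275005,  0.14283831]), np.float64(0.0018504533407336346))
posttop (array([ 0.54105038, -0.09433352,  0.15410884]), np.float64(0.001364210764631921))
arm bar (array([ 0.60703041, -0.12492697,  0.11988223]), np.float64(0.0013704841617398706))
post base onz z0? side [ 0.54506339 -0.08823142  0.004     ]
pail [ 0.60776599 -0.42655294  0.16      ] purple [ 0.65303342 -0.25042508  0.05      ]
```

```bash
cat >> h.py <<'E'
from scipy.spatial.transform import Rotation as Ro
ST=np.array([.6445,-.0715,0]); YAW=np.radians(-1.1)
def W(p): # stand mm -> world m
    return ST+Ro.from_euler('z',YAW).apply(np.array(p,float)/1000)
def need(target,yaw=YAW):
    """tool-frame shift (mm) and rotvec deg to have TCP at target, x down, z along +-stand y"""
    s=r.get_state(); R=Ro.from_quat(s['ee_rot']); best=None
    for sg in (1,-1):
        zy=sg*np.array([-np.sin(yaw),np.cos(yaw),0]); x=np.array([0,0,-1.]); y=np.cross(zy,x)
        G=Ro.from_matrix(np.stack([x,y,zy],1)); d=(R.inv()*G).as_rotvec(degrees=True)
        if best is None or np.linalg.norm(d)<np.linalg.norm(best[1]): best=(G,d)
    dw=np.array(target)-s['tcp_pos']
    print('t',s['time'],'tcp',s['tcp_pos'].round(4),'F',s['contact_force'].round(2),'w',round(s['width'],3))
    print('turn',best[1].round(2),'shift now-frame',(R.inv().apply(dw)*1000).round(1),'shift goal-frame',(best[0].inv().apply(dw)*1000).round(1))
    print('goal axes',best[0].as_matrix().round(2).tolist())
E
python3 - <<'E'
from h import *
print(W((-139,15,190)),W((-20,-55,0)))
need(W((-139,17,185)))
E
```

```text
[ 0.50581358 -0.05383432  0.19      ] [ 0.62344783 -0.12610592  0.        ]
t 0.1 tcp [0.2626 0.6214 0.2305] F [-0.27  0.4  -0.08] w 0.997
turn [-2.18e+01 -9.00e-02 -1.00e-02] shift now-frame [  46.4 -486.1 -525.4] shift goal-frame [  45.5 -256.2 -668.4]
goal axes [[0.0, -1.0, 0.02], [0.0, 0.02, 1.0], [-1.0, 0.0, -0.0]]
```

Request:
{"method": "carry_out", "body": {"series": [[0,0,0,-7.3,0,0,1],[0,0,0,-7.3,0,0,1],[0,0,0,-7.2,0,0,1],[0,-10,-25,0,0,0,1],[0,-20,-50,0,0,0,1]]}}

```text
time: 0.72
tcp_pos: [0.2901, 0.5467, 0.2303]
ee_rot: [-0.496, 0.504, 0.496, 0.504]
contact_force: [1.8, 0.1, -0.1]
width: 0.0
```

Request:
{"method": "carry_out", "body": {"series": [[0,-20,-50,0,0,0,1],[0,-20,-50,0,0,0,1],[0,-20,-50,0,0,0,1],[0,-20,-50,0,0,0,1],[0,-20,-50,0,0,0,1]]}}

```text
time: 1.35
tcp_pos: [0.3868, 0.2925, 0.2312]
ee_rot: [-0.495, 0.505, 0.495, 0.505]
contact_force: [0.6, -1.1, 0.1]
width: -0.002
```

```bash
python3 - <<'E'
from h import *
need(W((-139,17,185)))
E
```

```text
t 1.35 tcp [0.3868 0.2925 0.2312] F [ 0.63 -1.09  0.1 ] w -0.002
turn [-0.01 -0.01 -0.01] shift now-frame [  46.2 -125.7 -342. ] shift goal-frame [  46.2 -125.7 -342. ]
goal axes [[0.0, -1.0, 0.02], [0.0, 0.02, 1.0], [-1.0, 0.0, -0.0]]
```

Request:
{"method": "carry_out", "body": {"series": [[0,-18,-50,0,0,0,1],[0,-18,-50,0,0,0,1],[0,-18,-50,0,0,0,1],[0,-18,-50,0,0,0,1],[0,-18,-50,0,0,0,1]]}}

```text
time: 1.98
tcp_pos: [0.4718, 0.041, 0.2313]
ee_rot: [-0.495, 0.505, 0.495, 0.505]
contact_force: [0.6, -0.1, -1.0]
width: -0.001
```

Request:
{"method": "carry_out", "body": {"series": [[15,-18,-50,0,0,0,1],[15,-17,-40,0,0,0,1],[15,0,0,0,0,0,1],[0,0,0,0,0,0,1]]}}

```text
time: 2.48
tcp_pos: [0.5039, -0.0483, 0.1852]
ee_rot: [-0.494, 0.506, 0.496, 0.504]
contact_force: [-0.7, 0.6, -0.0]
width: -0.004
```

```bash
python3 - <<'E'
from h import *
need(W((-139,17,185)))
for n in ('side','top'):
    cv2.imwrite(f'pics/{n}1.png',cv2.cvtColor(r.read_camera(n),cv2.COLOR_RGB2BGR))
crop('pics/side1.png',180,110,350,250,4,'pics/side1c.png')
crop('pics/top1.png',215,90,345,220,4,'pics/top1c.png')
E
```

```text
t 2.475 tcp [ 0.5039 -0.0483  0.1852] F [-0.65  0.64 -0.03] w -0.004
turn [-0.06  0.   -0.16] shift now-frame [ 0.2 -2.  -3.5] shift goal-frame [ 0.2 -2.  -3.5]
goal axes [[0.0, -1.0, 0.02], [0.0, 0.02, 1.0], [-1.0, 0.0, -0.0]]
```

View pics/side1c.png

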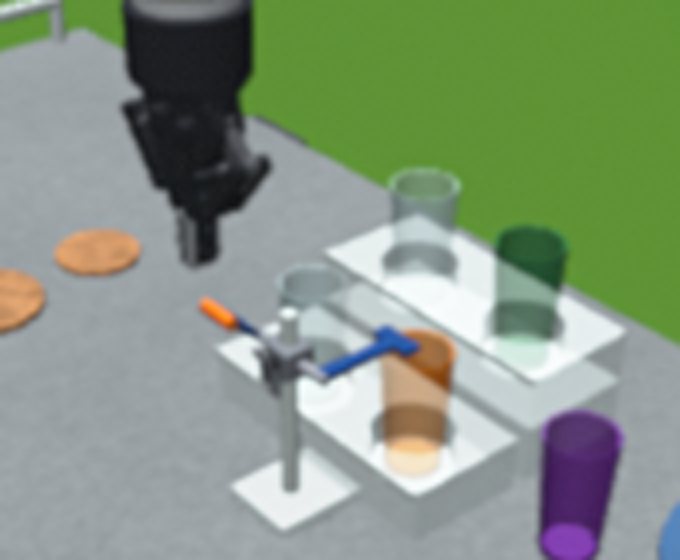

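View pics/top1c.png

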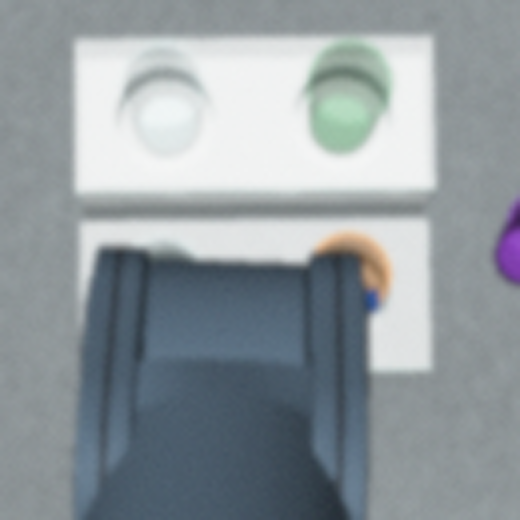

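Request:
{"method": "carry_out", "body": {"series": [[8,-3,-4,0,0,0,1],[8,0,0,0,0,0,1],[8,0,0,0,0,0,1],[2,0,0,0,0,0,1],[0,0,0,0,0,0,1]]}}

```text
time: 3.2
tcp_pos: [0.5077, -0.052, 0.1601]
ee_rot: [-0.495, 0.505, 0.495, 0.505]
contact_force: [0.0, 0.7, 0.2]
width: -0.007
```

Request:
{"method": "carry_out", "body": {"series": [[2,0,0,0,0,0,1],[2,0,0,0,0,0,1],[1,0,0,0,0,0,1]]}}

```text
time: 3.58
tcp_pos: [0.5077, -0.0521, 0.1552]
ee_rot: [-0.495, 0.505, 0.495, 0.505]
contact_force: [-0.1, -1.1, 0.7]
width: -0.0
```

Request:
{"method": "carry_out", "body": {"series": [[1.5,0,0,0,0,0,1],[1.5,0,0,0,0,0,1]]}}

```text
time: 3.82
tcp_pos: [0.5078, -0.0521, 0.1522]
ee_rot: [-0.495, 0.505, 0.495, 0.505]
contact_force: [0.0, 0.1, 0.0]
width: 0.002
```

Request:
{"method": "carry_out", "body": {"series": [[1.5,0,0,0,0,0,1],[1.5,0,0,0,0,0,1]]}}

```text
time: 4.08
tcp_pos: [0.5078, -0.0521, 0.1492]
ee_rot: [-0.495, 0.505, 0.495, 0.505]
contact_force: [-0.5, 0.6, 3.5]
width: 0.002
```

Request:
{"method": "carry_out", "body": {"series": [[1,0,0,0,0,0,1],[0,0,0,0,0,0,1]]}}

```text
time: 4.32
tcp_pos: [0.5085, -0.052, 0.1489]
ee_rot: [-0.496, 0.504, 0.495, 0.505]
contact_force: [0.8, 1.5, 6.2]
width: -0.001
```

Request:
{"method": "carry_out", "body": {"series": [[1.5,0,0,0,0,0,1],[1.5,0,0,0,0,0,1]]}}

```text
time: 4.58
tcp_pos: [0.5087, -0.0519, 0.1462]
ee_rot: [-0.496, 0.504, 0.495, 0.505]
contact_force: [-0.6, 1.2, 9.4]
width: 0.001
```

Request:
{"method": "carry_out", "body": {"series": [[1.5,0.5,0,0,0,0,1],[1.5,0.5,0,0,0,0,1],[1.5,0.5,0,0,0,0,1]]}}

```text
time: 4.95
tcp_pos: [0.5071, -0.0519, 0.1416]
ee_rot: [-0.496, 0.504, 0.495, 0.505]
contact_force: [-0.9, 0.2, 9.5]
width: -0.001
```

Request:
{"method": "carry_out", "body": {"series": [[2,0.5,0,0,0,0,1],[2,0.5,0,0,0,0,1],[2,0.5,0,0,0,0,1]]}}

```text
time: 5.32
tcp_pos: [0.5056, -0.0519, 0.1355]
ee_rot: [-0.496, 0.504, 0.495, 0.505]
contact_force: [-1.0, 1.0, 8.2]
width: 0.001
```

Request:
{"method": "carry_out", "body": {"series": [[2,0.5,0,0,0,0,1],[2,0.5,0,0,0,0,1],[2,0.5,0,0,0,0,1]]}}

```text
time: 5.7
tcp_pos: [0.5043, -0.052, 0.1294]
ee_rot: [-0.496, 0.504, 0.495, 0.505]
contact_force: [1.2, 0.3, 6.5]
width: -0.005
```

Request:
{"method": "carry_out", "body": {"series": [[2,1,0,0,0,0,1],[2,1,0,0,0,0,1],[2,0.5,0,0,0,0,1]]}}

```text
time: 6.08
tcp_pos: [0.5015, -0.0519, 0.1232]
ee_rot: [-0.496, 0.504, 0.495, 0.505]
contact_force: [-0.0, 0.4, 3.4]
width: 0.001
```

Request:
{"method": "carry_out", "body": {"series": [[1.5,0.5,0,0,0,0,1],[1.5,0,0,0,0,0,1],[1.5,0,0,0,0,0,1]]}}

```text
time: 6.45
tcp_pos: [0.5002, -0.0519, 0.1181]
ee_rot: [-0.495, 0.505, 0.495, 0.505]
contact_force: [0.7, 0.3, 2.2]
width: -0.001
```

Request:
{"method": "carry_out", "body": {"series": [[1,0,0,0,0,0,1],[1,0,0,0,0,0,1]]}}

```text
time: 6.7
tcp_pos: [0.5, -0.0519, 0.116]
ee_rot: [-0.495, 0.505, 0.495, 0.505]
contact_force: [0.3, 1.0, 1.2]
width: 0.006
```

Request:
{"method": "carry_out", "body": {"series": [[1,0,0,0,0,0,1],[1,0,0,0,0,0,1],[0,0,0,0,0,0,1]]}}

```text
time: 7.08
tcp_pos: [0.5001, -0.052, 0.1141]
ee_rot: [-0.495, 0.505, 0.495, 0.505]
contact_force: [-0.1, 0.2, 0.1]
width: -0.002
```

```bash
python3 - <<'E'
from h import *
cv2.imwrite(f'pics/side2.png',cv2.cvtColor(r.read_camera('side'),cv2.COLOR_RGB2BGR))
crop('pics/side2.png',180,110,350,250,4,'pics/side2c.png')
E
```

```text
(no output)
```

View pics/side2c.png

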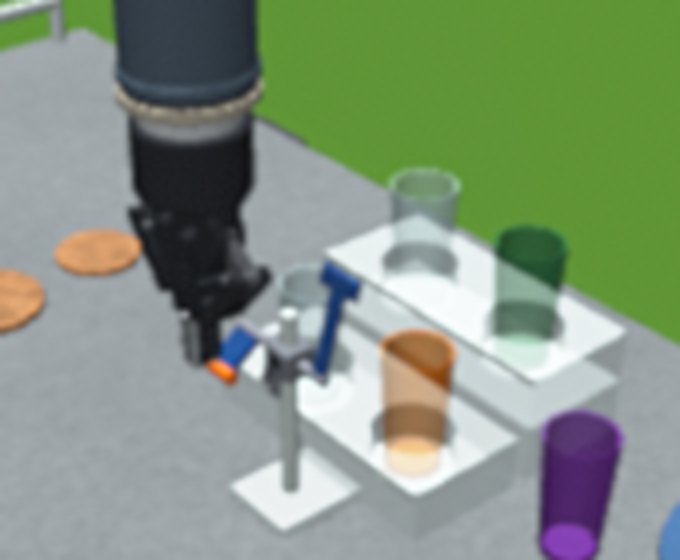

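Request:
{"method": "carry_out", "body": {"series": [[-5,1,0,0,0,0,1],[-20,0,0,0,0,0,1],[-40,0,0,0,0,0,1],[-50,0,0,0,0,0,-1],[-45,0,0,0,0,0,-1]]}}

```text
time: 7.75
tcp_pos: [0.499, -0.052, 0.2765]
ee_rot: [-0.495, 0.505, 0.495, 0.505]
contact_force: [0.3, -0.3, 0.5]
width: 0.415
```

```bash
python3 - <<'E'
from h import *
need(W((-20,-55,250)))
cv2.imwrite(f'pics/side3.png',cv2.cvtColor(r.read_camera('side'),cv2.COLOR_RGB2BGR))
crop('pics/side3.png',220,140,350,260,5,'pics/side3c.png')
E
```

```text
t 7.75 tcp [ 0.499  -0.052   0.2765] F [ 0.32 -0.33  0.54] w 0.415
turn [-0.02 -0.    0.04] shift now-frame [  26.6 -125.8  -71.6] shift goal-frame [  26.5 -125.8  -71.7]
goal axes [[0.0, -1.0, 0.02], [0.0, 0.02, 1.0], [-1.0, 0.0, -0.0]]
```

View pics/side3c.png

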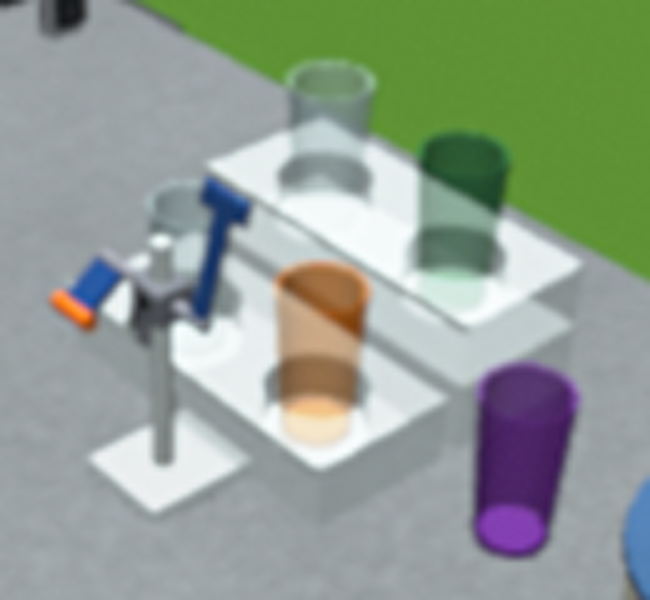

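```bash
python3 - <<'E'
from h import *
S=lambda x,y:(220+x/5-.4,140+y/5-.4); T=lambda x,y:(225+x/5-.4,90+y/5-.4)
print(W((-20,-55,107)))
print('side rim',onz('side',S(323,287),.107)); 
for p in [(277,287),(370,287),(323,262),(323,312)]: print(onz('side',S(*p),.107))
print('foot',onz('side',S(315,422),.014))
for p in [(333,342),(441,342),(387,289)]:print('top',onz('top',T(*p),.107))
print('pred rim ctr px',(proj('side',[W((-20,-55,107))])-[219.6,139.6])*5)
E
```

```text
[ 0.62344783 -0.12610592  0.107     ]
side rim [ 0.62524541 -0.12731587  0.107     ]
[ 0.6063803  -0.11154212  0.107     ]
[ 0.64452461 -0.14343854  0.107     ]
[ 0.64203121 -0.10962388  0.107     ]
[ 0.60913399 -0.14429932  0.107     ]
foot [ 0.62591503 -0.12565276  0.014     ]
top [ 0.6262409  -0.09969432  0.107     ]
top [ 0.62488101 -0.15125278  0.107     ]
top [ 0.65131688 -0.12632339  0.107     ]
pred rim ctr px [[318.99450425 287.23588101]]
```

Request:
{"method": "carry_out", "body": {"series": [[0,-42.5,-24,0,0,0,-1],[0,-42.5,-24,0,0,0,-1],[0,-42,-24,0,0,0,-1],[40,0,0,0,0,0,-1],[0,0,0,0,0,0,-1]]}}

```text
time: 8.43
tcp_pos: [0.623, -0.1261, 0.2315]
ee_rot: [-0.493, 0.506, 0.497, 0.504]
contact_force: [-0.7, -0.5, 0.1]
width: 1.001
```

```bash
python3 - <<'E'
from h import *
need((.625,-.126,.062))
cv2.imwrite(f'pics/side4.png',cv2.cvtColor(r.read_camera('side'),cv2.COLOR_RGB2BGR))
crop('pics/side4.png',200,80,350,240,4,'pics/side4c.png')
E
```

```text
t 8.425 tcp [ 0.623  -0.1261  0.2315] F [-0.75 -0.5   0.11] w 1.001
turn [-0.02  0.05 -0.36] shift now-frame [169.5  -3.1   0. ] shift goal-frame [ 1.695e+02 -2.000e+00  1.000e-01]
goal axes [[0.0, -1.0, 0.02], [0.0, 0.02, 1.0], [-1.0, 0.0, -0.0]]
```

View pics/side4c.png

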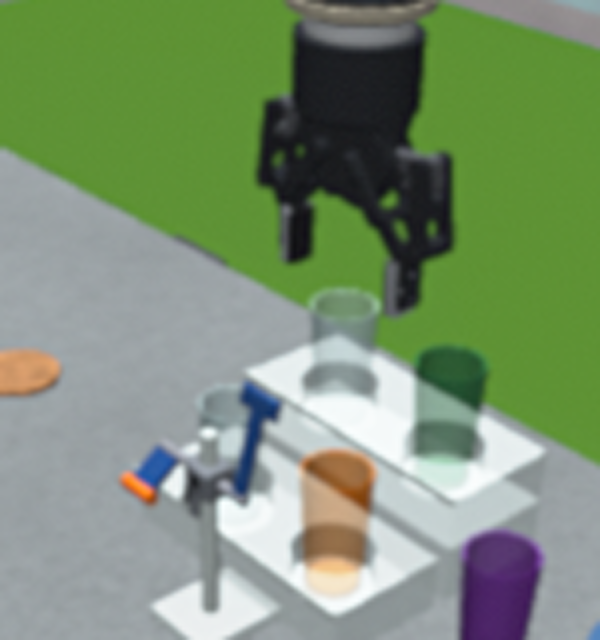

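Request:
{"method": "carry_out", "body": {"series": [[40,-1,0,0,0,0,-1],[40,-1,0,0,0,0,-1],[30,0,0,0,0,0,-1],[20,0,0,0,0,0,-1],[0,0,0,0,0,0,-1]]}}

```text
time: 9.1
tcp_pos: [0.6266, -0.1259, 0.1048]
ee_rot: [-0.495, 0.505, 0.496, 0.505]
contact_force: [0.3, 0.3, 0.6]
width: 0.999
```

Request:
{"method": "carry_out", "body": {"series": [[15,0,0,0,0,0,-1],[15,0,0,0,0,0,-1],[9,0,0,0,0,0,-1],[0,0,0,0,0,0,-1]]}}

```text
time: 9.6
tcp_pos: [0.6263, -0.1263, 0.0644]
ee_rot: [-0.495, 0.505, 0.496, 0.504]
contact_force: [0.5, 0.0, 0.0]
width: 1.0
```

```bash
python3 - <<'E'
from h import *
need((.625,-.126,.062))
cv2.imwrite(f'pics/side5.png',cv2.cvtColor(r.read_camera('side'),cv2.COLOR_RGB2BGR))
crop('pics/side5.png',200,80,350,240,4,'pics/side5c.png')
E
```

```text
t 9.6 tcp [ 0.6263 -0.1263  0.0644] F [0.5  0.02 0.01] w 1.0
turn [-0.01  0.01 -0.09] shift now-frame [2.4 1.3 0.3] shift goal-frame [2.4 1.3 0.3]
goal axes [[0.0, -1.0, 0.02], [0.0, 0.02, 1.0], [-1.0, 0.0, -0.0]]
```

View pics/side5c.png

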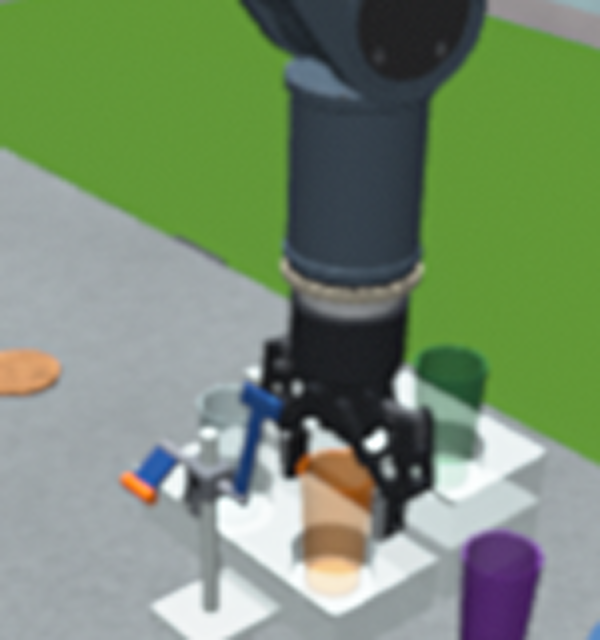

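Request:
{"method": "carry_out", "body": {"series": [[2,1,0,0,0,0,-0.3],[0,0,0,0,0,0,0],[0,0,0,0,0,0,1],[0,0,0,0,0,0,1],[0,0,0,0,0,0,1]], "grip_force": 30}}

```text
time: 10.28
tcp_pos: [0.6262, -0.1264, 0.0637]
ee_rot: [-0.495, 0.505, 0.495, 0.505]
contact_force: [-0.8, 0.5, 5.5]
width: 0.584
```

Request:
{"method": "carry_out", "body": {"series": [[-3,0,0,0,0,0,1],[-5,0,0,0,0,0,1],[-5,0,0,0,0,0,1],[-5,0,0,0,0,0,1],[0,0,0,0,0,0,1]]}}

```text
time: 10.9
tcp_pos: [0.6262, -0.1264, 0.0818]
ee_rot: [-0.495, 0.505, 0.495, 0.505]
contact_force: [-0.3, 0.8, -2.4]
width: 0.581
```

```bash
python3 - <<'E'
from h import *
need((.625,-.126,.062))
cv2.imwrite(f'pics/side6.png',cv2.cvtColor(r.read_camera('side'),cv2.COLOR_RGB2BGR))
crop('pics/side6.png',200,80,350,240,4,'pics/side6c.png')
E
```

```text
t 10.9 tcp [ 0.6262 -0.1264  0.0818] F [-0.3   0.79 -2.35] w 0.581
turn [-0.01 -0.01  0.05] shift now-frame [19.8  1.2  0.4] shift goal-frame [19.8  1.2  0.4]
goal axes [[0.0, -1.0, 0.02], [0.0, 0.02, 1.0], [-1.0, 0.0, -0.0]]
```

View pics/side6c.png

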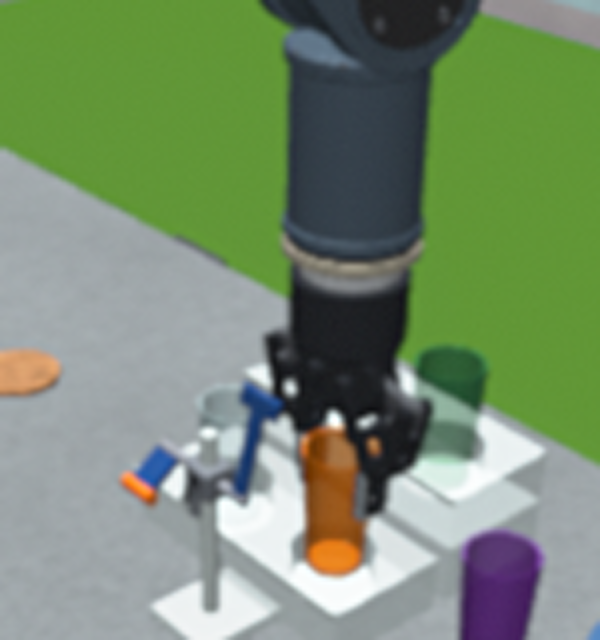

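Request:
{"method": "carry_out", "body": {"series": [[-12,0,0,0,0,0,1],[-25,0,0,0,0,0,1],[-30,0,0,0,0,0,1],[-30,0,0,0,0,0,1],[-18,0,0,0,0,0,1]]}}

```text
time: 11.58
tcp_pos: [0.6263, -0.1266, 0.1987]
ee_rot: [-0.496, 0.504, 0.494, 0.505]
contact_force: [-0.5, -0.2, -1.9]
width: 0.581
```

Request:
{"method": "carry_out", "body": {"series": [[0,0,10,0,0,0,1],[0,0,20,0,0,0,1],[0,0,30,0,0,0,1],[0,0,30,0,0,0,1],[0,0,30,0,0,0,1]]}}

```text
time: 12.2
tcp_pos: [0.6273, -0.0033, 0.195]
ee_rot: [-0.495, 0.505, 0.496, 0.504]
contact_force: [-0.0, 1.4, -3.0]
width: 0.577
```

Request:
{"method": "carry_out", "body": {"series": [[0,0,30,0,0,0,1],[0,8,30,0,0,0,1],[0,16,30,0,0,0,1],[0,16,30,0,0,0,1],[0,16,30,0,0,0,1]]}}

```text
time: 12.82
tcp_pos: [0.5732, 0.1474, 0.1951]
ee_rot: [-0.495, 0.505, 0.496, 0.504]
contact_force: [0.0, 0.4, -1.6]
width: 0.581
```

```bash
python3 - <<'E'
from h import *
need((.504,.266,.08))
E
```

```text
t 12.825 tcp [0.5732 0.1474 0.1951] F [ 0.02  0.35 -1.56] w 0.581
turn [ 0.1   0.   -0.13] shift now-frame [115.3  71.  117.4] shift goal-frame [115.1  71.5 117.2]
goal axes [[0.0, -1.0, 0.02], [0.0, 0.02, 1.0], [-1.0, 0.0, -0.0]]
```

Request:
{"method": "carry_out", "body": {"series": [[0,20,30,0,0,0,1],[0,20,30,0,0,0,1],[0,18,28,0,0,0,1],[0,9,20,0,0,0,1],[0,0,0,0,0,0,1]]}}

```text
time: 13.45
tcp_pos: [0.5078, 0.2572, 0.1952]
ee_rot: [-0.496, 0.504, 0.497, 0.503]
contact_force: [0.7, -0.6, -1.7]
width: 0.576
```

Request:
{"method": "carry_out", "body": {"series": [[20,0,0,0,0,0,1],[30,0,0,0,0,0,1],[30,0,0,0,0,0,1],[20,0,0,0,0,0,1],[0,0,0,0,0,0,1]]}}

```text
time: 14.08
tcp_pos: [0.5089, 0.253, 0.0945]
ee_rot: [-0.495, 0.506, 0.495, 0.503]
contact_force: [-0.8, -0.3, -2.2]
width: 0.578
```

```bash
python3 - <<'E'
from h import *
need((.504,.266,.06))
for n in ('side','top'):
  cv2.imwrite(f'pics/{n}7.png',cv2.cvtColor(r.read_camera(n),cv2.COLOR_RGB2BGR))
crop('pics/side7.png',110,70,260,220,4,'pics/side7c.png')
crop('pics/top7.png',100,140,240,280,4,'pics/top7c.png')
E
```

```text
t 14.075 tcp [0.5089 0.253  0.0945] F [-0.76 -0.28 -2.24] w 0.578
turn [-0.02 -0.13 -0.19] shift now-frame [34.5  5.1 13. ] shift goal-frame [34.5  5.2 12.9]
goal axes [[0.0, -1.0, 0.02], [0.0, 0.02, 1.0], [-1.0, 0.0, -0.0]]
```

View pics/side7c.png

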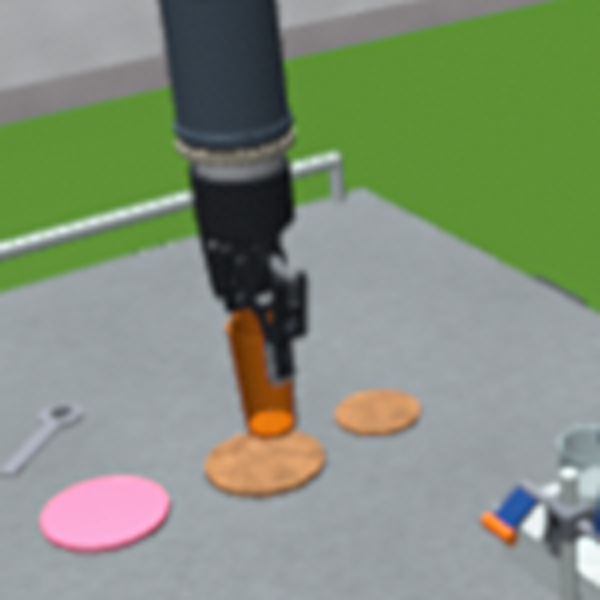

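View pics/top7c.png

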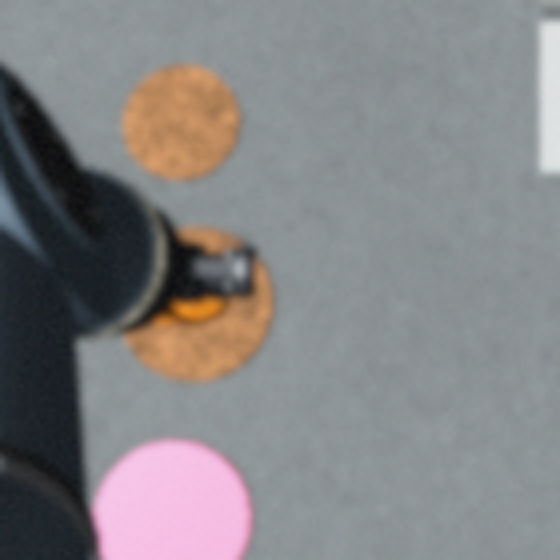

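```bash
python3 - <<'E'
from h import *
for z in (.0425,.137): print((proj('side',[(.5089,.253,z)])-[109.6,69.6])*4)
im=cv2.imread('pics/side7.png');hsv=cv2.cvtColor(im,cv2.COLOR_BGR2HSV)
m=cv2.inRange(hsv,(5,200,60),(18,255,255)); n,l,st,ce=cv2.connectedComponentsWithStats(m)
for i in range(1,n):
    if st[i,4]>15:print(((st[i,:2]-[110,70])*4),st[i,2:]*4,(ce[i]-[110,70])*4)
p=(110+270/4-.4,70+424/4-.4)
print('foot pos if z=.0425',onz('side',p,.0425))
E
```

```text
[[271.98595623 426.27250578]]
[[257.90557249 322.93502962]]
[232 312] [ 60 124 964] [256.89626556 379.3526971 ]
foot pos if z=.0425 [0.50946769 0.25728609 0.0425    ]
```

Request:
{"method": "carry_out", "body": {"series": [[0,2.5,6.5,0,0,0,1],[0,2.5,6.5,0,0,0,1],[10,0,0,0,0,0,1],[10,0,0,0,0,0,1],[5,0,0,0,0,0,1]]}}

```text
time: 14.8
tcp_pos: [0.505, 0.2665, 0.0702]
ee_rot: [-0.495, 0.505, 0.495, 0.504]
contact_force: [0.6, 0.0, -1.9]
width: 0.582
```

Request:
{"method": "carry_out", "body": {"series": [[2,0,0,0,0,0,1],[1,0,0,0,0,0,1],[0,0,0,0,0,0,1]]}}

```text
time: 15.18
tcp_pos: [0.5055, 0.267, 0.0684]
ee_rot: [-0.495, 0.505, 0.495, 0.505]
contact_force: [0.0, 0.3, -1.3]
width: 0.579
```

Request:
{"method": "carry_out", "body": {"series": [[1,0,0,0,0,0,1],[1,0,0,0,0,0,1]]}}

```text
time: 15.42
tcp_pos: [0.5055, 0.2671, 0.0664]
ee_rot: [-0.495, 0.505, 0.495, 0.505]
contact_force: [0.6, 0.1, -1.5]
width: 0.583
```

Request:
{"method": "carry_out", "body": {"series": [[1,0,0,0,0,0,1],[1,0,0,0,0,0,1]]}}

```text
time: 15.68
tcp_pos: [0.5054, 0.267, 0.0642]
ee_rot: [-0.495, 0.505, 0.495, 0.505]
contact_force: [-0.7, 0.4, -2.1]
width: 0.584
```

Request:
{"method": "carry_out", "body": {"series": [[1,0,0,0,0,0,1],[1,0,0,0,0,0,1]]}}

```text
time: 15.92
tcp_pos: [0.5054, 0.267, 0.0622]
ee_rot: [-0.495, 0.505, 0.495, 0.505]
contact_force: [0.3, 0.4, -1.8]
width: 0.58
```

Request:
{"method": "carry_out", "body": {"series": [[1,0,0,0,0,0,1],[0.5,0,0,0,0,0,1]]}}

```text
time: 16.18
tcp_pos: [0.5054, 0.267, 0.0607]
ee_rot: [-0.495, 0.505, 0.495, 0.505]
contact_force: [0.0, -0.5, -0.8]
width: 0.586
```

Request:
{"method": "carry_out", "body": {"series": [[1,0,0,0,0,0,1],[0,0,0,0,0,0,1]]}}

```text
time: 16.42
tcp_pos: [0.5055, 0.267, 0.0598]
ee_rot: [-0.495, 0.505, 0.495, 0.505]
contact_force: [-0.5, -0.4, -0.9]
width: 0.579
```

Request:
{"method": "carry_out", "body": {"series": [[0.7,0,0,0,0,0,1],[0,0,0,0,0,0,1]]}}

```text
time: 16.68
tcp_pos: [0.5058, 0.2671, 0.0597]
ee_rot: [-0.495, 0.505, 0.495, 0.505]
contact_force: [-1.4, -0.7, 5.5]
width: 0.577
```

Request:
{"method": "carry_out", "body": {"series": [[0.7,0,0,0,0,0,1],[0,0,0,0,0,0,1]]}}

```text
time: 16.92
tcp_pos: [0.506, 0.2672, 0.0596]
ee_rot: [-0.495, 0.504, 0.495, 0.505]
contact_force: [-2.3, -1.5, 13.0]
width: 0.582
```

Request:
{"method": "carry_out", "body": {"series": [[-1,0,0,0,0,0,1],[0,0,0,0,0,0,-0.2],[0,0,0,0,0,0,-0.4],[0,0,0,0,0,0,-0.8],[0,0,0,0,0,0,-1]]}}

```text
time: 17.55
tcp_pos: [0.5054, 0.267, 0.0593]
ee_rot: [-0.495, 0.505, 0.495, 0.505]
contact_force: [-0.3, 0.6, -0.1]
width: 1.005
```

Request:
{"method": "carry_out", "body": {"series": [[0,0,0,0,0,0,-1],[0,0,0,0,0,0,-1],[-10,0,0,0,0,0,-1],[-20,0,0,0,0,0,-1],[-30,0,0,0,0,0,-1]]}}

```text
time: 18.18
tcp_pos: [0.505, 0.2668, 0.1201]
ee_rot: [-0.495, 0.505, 0.495, 0.504]
contact_force: [0.5, -0.6, 0.1]
width: 1.001
```

Request:
{"method": "carry_out", "body": {"series": [[-40,0,0,0,0,0,-1],[-50,0,0,0,0,0,-1],[-50,0,0,0,0,0,-1],[0,40,50,0,0,0,-1],[0,20,60,0,0,0,-1]]}}

```text
time: 18.8
tcp_pos: [0.448, 0.3765, 0.2615]
ee_rot: [-0.495, 0.505, 0.495, 0.506]
contact_force: [0.9, -0.3, 1.2]
width: 1.001
```

Request:
{"method": "carry_out", "body": {"series": [[0,0,60,0,0,0,-1],[0,0,60,0,0,0,-1],[0,0,50,0,0,0,-1],[0,0,0,0,0,0,-1]]}}

```text
time: 19.3
tcp_pos: [0.4495, 0.5504, 0.2585]
ee_rot: [-0.496, 0.504, 0.497, 0.503]
contact_force: [0.7, 0.4, 0.2]
width: 1.001
```

```bash
python3 - <<'E'
from h import *
need((.504,.266,.06))
for n in ('side','top'):
  cv2.imwrite(f'pics/{n}8.png',cv2.cvtColor(r.read_camera(n),cv2.COLOR_RGB2BGR))
E
```

```text
t 19.3 tcp [0.4495 0.5504 0.2585] F [0.73 0.43 0.22] w 1.001
turn [ 0.3   0.05 -0.1 ] shift now-frame [ 198.1  -58.9 -283.8] shift goal-frame [ 198.5  -60.  -283.3]
goal axes [[0.0, -1.0, 0.02], [0.0, 0.02, 1.0], [-1.0, 0.0, -0.0]]
```

View pics/side8.png

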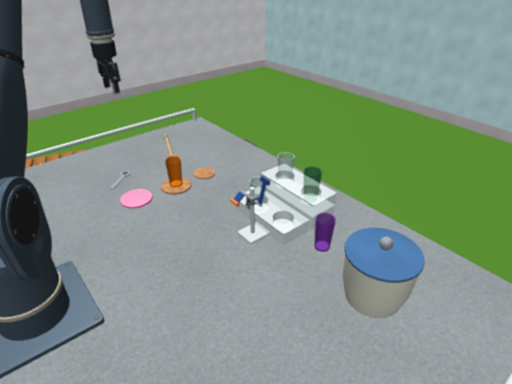

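View pics/top8.png

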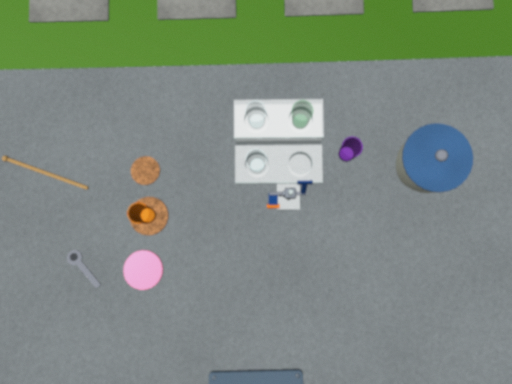

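Side view: the tumbler stands upright at (174,170), and the clip arm is up at (265,188). Top view: its foot at (148,215) is centred on the larger cork coaster, and the other three tumblers are in their wells. I'm handing in.

```bash
python3 - <<'E'
from h import *
print(onz('top',(148,215),.01)); print(r.job_done())
E
```

```text
[0.50504882 0.26718905 0.01      ]
the job is handed in; nothing more can be done
None
```

The job is done and handed in at about 19.4 s of the 59 s allowed: the clip is open and the amber tumbler stands upright on the larger cork coaster.

- **Clip:** I pressed the lever with closed fingertips. The force read up to about 9.5 N, then fell to about 0 N at the snap. I stopped about 6 mm above the estimated stop height, and the blue arm stayed up after I backed off.
- **Tumbler:** I gripped it at 30 N, lifted it out of the well, and lowered it until it touched the coaster. The last downward step read about 13 N on the cork, a bit firmer than intended. I eased off 1 mm before opening the gripper.
- **Last checks:** The final pictures show the tumbler's foot at about (0.505, 0.267) m, within about 2 mm of the coaster centre. The other three tumblers are in their wells, the pail is where it was, and the gripper is clear of everything.
- **Limits of the force readings:** I only saw force values at the end of each move call, so brief peaks in between were not seen. No check failed or disagreed.

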